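Roll down the slot cover of the splint cutting board

ROBOT

A 6-joint arm with a two-finger parallel gripper is mounted at the origin on the work surface. World frame = base frame: x ahead of the robot, y to its left, z up, the work surface at z = 0. Lengths are in m, angles in degrees, forces in N, time in s.
With the tool pointing down it reaches from about 0.15 to 0.775 m from the base axis. Payload 6.1 kg.
Tool frame: the origin (TCP) lies between the finger pads; the fingertips stand 11 mm ahead of it and the grasp point (between the pads) lies 8 mm behind it (env.finger_overhang is the distance from the TCP to the fingertips, in m); z points along the fingers, y is the line along which they close (so a half turn about z gives the same grasp; the last joint's range is limited). The gripper opens to 85 mm and grips with 20 to 120 N. Pads are 22 mm wide; open, the fingers measure 114 mm over their backs; the gripper's body (76 mm by 85 mm) begins 54 mm behind the grasp point. The pads swing forward as they close: fully open they stand 13 mm farther back than shut.
Start: joints at [74.714, 7.208, -2.269, 80.523, 0, 90], TCP at [0.138, 0.506, 0.242] pointing down, gripper open.
Joint ranges: [-155.77, 155.77], [-54.66, 111.73], [-72.52, 77.12], [-102.08, 115.82], [-83.92, 84.16], [-180, 180]. Speed limits (degrees/s): [136.94, 136.94, 172.46, 180, 180, 180].

INTERFACE

Orientations are given as a 3x3 rotation matrix whose columns are the frame's x, y, z axes.
In Python, from cell import env, get_image, search_frame, pinpoint gives the robot as it stands. The module is installed in compiled form; this text tells all that it offers.
- The arm moves only by the tool jog_arm, never from a script. Its argument "commands" is a list of rows, each a list of 3 entries, a list of its own where there are three numbers: the turn, a rotation vector about the tool's x, y, z in degrees, then the shift along the tool's x, y, z in mm, then the finger opening in mm, from 0 to 85.4. In form: [[[wx, wy, wz], [x, y, z], grip], ...]. A call has 1 to 12 rows; each row shifts and turns the commanded pose from where the row before left it, along the tool's axes as they then stand; what a row does not reach is not made up. A row lasts 1/10 s, in which the tool goes at most 50 mm and 8.59 degrees, less where a joint would pass 70% of its speed; a pose out of reach is approached as far as the arm can. A call with a gripper value outside its range is refused whole. The fingers move at their own pace and stop on an object; the grip force is fixed at half the most. Time passes only in rows, so rows that do not move let the fingers close. It gives the time, the measured TCP pose, the force, the opening and the grip force at its end, in the units of the state.
- env.get_obs(): the state, without advancing time (a new reading comes with each control period).
- get_image(name): name is "scene" or "side" or "wrist"; returns a dict with "pixels" (384x512x3 uint8, red, green, blue), "fx", "fy", "cx", "cy" (pixels), "rvec" (rotation vector, rad) and "tvec" (3), from world to camera coordinates, as OpenCV has them. Camera axes: x right, y down, z forward; pixel columns grow to the right and rows downward; lengths in m; the calibration is good to about 2 mm. A picture is of the moment at which its call begins. There is no depth.
- env.sign_off(): hands the job in; it is judged then, once.
Trained networks look in a picture, given as the dict that the camera call returned (one of the last four; its "shot" number tells which), for a name from the list of things; names that differ only in an ending like _2 or _b are one class to them, and where a whole thing is asked for, a point or a joint stands for the part that bears it (a point fixed in the world has none). Each returns a list of dicts, best first, with "score" (0 to 1); they miss things now and then, are a little off and sometimes report something else, mostly with a low value. They report only what shows in the picture. A call takes as long as a camera call. They do not tell look-alikes from the thing itself.
- search_frame(thing, picture): "position" ([x, y, z] in m, in world coordinates, good to about 4 mm: the middle of the surface that is visible of it).
- pinpoint(thing, picture): "position" ([x, y, z] in m, in world coordinates, good to about 4 mm: a listed point, or the origin of a listed thing).
The state is a dict: "time_s": time; "joints": joint angles; "joint_vel": joint speeds; "effort": joint torques, N m; "tool_pos": TCP position; "orientation": TCP orientation; "ft_force": force on the tool from outside, world axes, zero at the start; "ft_torque": the same for the moment, N m; "grip_width": opening from 0.0 (shut) to 1.0 (fully open); "grip_force": force on a finger pad.
Only numpy, scipy, OpenCV 4.12 (cv2) and the standard library are available. Lean on these libraries where they do the work, as an engineer would, in place of code of your own. Each camera call takes 0.05 s, during which the arm holds its last target. There are 200 camera calls.

TASK

The white cover strip in the front rail of the grey splint cutting board is standing proud. Draw the hand roller out of its bay under the acrylic stand by its handle, stand it on the open counter and let go, then take it again by the palm block above its wheel and roll it slowly and firmly along the strip from one end to the other until all six lengths lie flush with the rail. Press with the roller only, never with the fingers, leave everything else as it is, and finally stand the roller back on the counter, clear of the board.

Things in the scene. Friction and masses are not known exactly. Their poses are not given: they have to be found in the camera images.
- roller_handle (a point): Where to grip the hand roller to draw it out: the middle of its round black rear handle, 120 mm behind the axle, 26 mm up when standing. The handle is a 25 mm round bar, its axis falling straight from 46 mm up (60 mm behind the axle) to 12.5 mm up (162 mm behind). Axes: x from handle to wheel (rolling direction), y along the axle, z up.
- roller_palm (a point): Centre of the roller's black palm block, 44 mm long (x), 28 mm wide (y), 34 mm tall, straight above the axle; centre 79 mm, top 96 mm above the wheel's underside. To press, grip it across its flat 28 mm width. The steel fork below it is 68 mm wide and ends 62 mm up. Axes as roller_handle. At first it is under the roof of the bay, out of reach.
- roller_axle (a point): Centre of the wheel of the roller, 24 mm above the underside of the wheel and 55 mm below roller_palm. Same axes as roller_handle.
- wheel (a joint): Turning angle of the roller's wheel about its axle (rad), unlimited.
- stand_mouth (a point): Middle of the lower front edge of the bay in the fixed clear acrylic stand, at counter height; x points into the bay, z up. Stand 125 mm deep, 130 wide, 118 high, with upright 100 mm sheets in grooves on top, 60 mm and more behind the front. Bay open in front, no floor, 118 mm wide, 112 high. The roller's handle sticks out along -x; draw it out that way, rolling on its wheel.
- strip_mid (a point): Middle of the slot cover strip at the level of the rail's top, 20 mm above the counter; y along the strip, x across it towards the board, z up. The strip: six stiff white lengths end to end, each 30 mm long, 22 wide, 180 in all, about 6 mm proud. Each sinks with about 7 N and stays where pushed. Beyond both ends the rail is solid and level for 40 mm.
- cover1 (a joint): How far length 1 of the strip has been pushed down (m): 0 fully proud (6 mm), 0.006 flush. Its middle is at y = -75 mm in the axes of strip_mid.
- cover2 (a joint): How far length 2 of the strip has been pushed down (m): 0 fully proud (6 mm), 0.006 flush. Its middle is at y = -45 mm in the axes of strip_mid.
- cover3 (a joint): How far length 3 of the strip has been pushed down (m): 0 fully proud (6 mm), 0.006 flush. Its middle is at y = -15 mm in the axes of strip_mid.
- cover4 (a joint): How far length 4 of the strip has been pushed down (m): 0 fully proud (6 mm), 0.006 flush. Its middle is at y = 15 mm in the axes of strip_mid.
- cover5 (a joint): How far length 5 of the strip has been pushed down (m): 0 fully proud (6 mm), 0.006 flush. Its middle is at y = 45 mm in the axes of strip_mid.
- cover6 (a joint): How far length 6 of the strip has been pushed down (m): 0 fully proud (6 mm), 0.006 flush. Its middle is at y = 75 mm in the axes of strip_mid.
- roller: The hand roller, 199 mm long, about 0.4 kg: rubber wheel in a steel fork, palm block above it, straight rear handle. Origin at the underside of the wheel; axes as roller_handle. It stands by itself on the wheel and the handle's end, which touch at one level: tip the handle's end up some 8 degrees when rolling on the board.
- board: The fixed grey splint cutting board, 200 x 260 x 20 mm, with a 40 mm wide aluminium rail along its front (-x) edge, level with the board; origin at the middle of its underside. The strip runs along y, 80 mm from the origin towards -x. The wheel is wider than the rail, so it runs on the rail once a length is flush.
- sheet1: A coloured thermoplastic sheet, 100 x 100 x 4 mm, upright in a groove of the stand; origin at the middle of its lower edge. Leave alone.
- sheet2: A coloured thermoplastic sheet, 100 x 100 x 4 mm, upright in a groove of the stand; origin at the middle of its lower edge. Leave alone.
- sheet3: A coloured thermoplastic sheet, 100 x 100 x 4 mm, upright in a groove of the stand; origin at the middle of its lower edge. Leave alone.
- dish: Stainless kidney dish, 195 x 125 x 43 mm, its origin at the middle of its underside. Leave alone.
- exerciser: Red spring hand-grip exerciser lying flat, 165 x 100 x 25 mm; origin underneath between its handles. Leave alone.
- cap: Black fingertip cap, 26 mm diameter, 36 mm tall, standing; origin underneath. Leave alone.
- pulley: Brass pulley wheel lying flat, 42 mm diameter, 16 mm tall; origin underneath. Leave alone.
- goniometer: Flat steel goniometer with two arms, 240 mm over all; origin under its pivot. Leave alone.
There are look-alikes about, which are no part of the job. What is shaped like the roller but orange or yellow is not meant. Of the things that look like the part that bears stand_mouth, the larger one is meant.

How it is judged (in metres and radians):
On the way, in this order (a step that is already met when the one before it is completed fails the run):
1. the roller is drawn out of the bay, stands on its wheel and handle end on the counter and is let go (x of roller_palm in the frame of stand_mouth below -0.03 m and height (world z) of roller_axle below 0.032 m and angle between roller_axle's own z axis and vertical below 0.2 rad and linear speed of roller below 0.03 m/s and contact force between the fingers and roller below 0.2 N), for 0.2 s.
2. the wheel rolls under pressure over one half of the strip while the far end still stands proud (((contact force between roller and board above 3 N and (velocity of joint wheel above 0.4 rad/s or velocity of joint wheel below -0.4 rad/s) and y of roller_axle in the frame of strip_mid between -0.085 and -0.015 m and value of joint cover6 below 0.003 m) or (contact force between roller and board above 3 N and (velocity of joint wheel above 0.4 rad/s or velocity of joint wheel below -0.4 rad/s) and y of roller_axle in the frame of strip_mid between 0.015 and 0.085 m and value of joint cover1 below 0.003 m))), for 0.05 s.
3. the wheel rolls on under pressure over the other half, the first half being seated (((contact force between roller and board above 3 N and (velocity of joint wheel above 0.4 rad/s or velocity of joint wheel below -0.4 rad/s) and y of roller_axle in the frame of strip_mid between 0.015 and 0.085 m and value of joint each of cover1, cover2 above 0.0045 m) or (contact force between roller and board above 3 N and (velocity of joint wheel above 0.4 rad/s or velocity of joint wheel below -0.4 rad/s) and y of roller_axle in the frame of strip_mid between -0.085 and -0.015 m and value of joint each of cover5, cover6 above 0.0045 m))), for 0.05 s.
At the end, for the whole second after the job is handed in: All six lengths of the strip are within 1.5 mm of flush; the roller stands released and still on its wheel and handle end on the counter (axle less than 32 mm up, less than 0.2 rad from level), not touching the board (value of joint each of cover1, cover2, cover3, cover4, cover5, cover6 above 0.0045 m and contact force between roller and board below 0.2 N and height (world z) of roller_axle below 0.032 m and angle between roller_axle's own z axis and vertical below 0.2 rad and linear speed of roller below 0.03 m/s and contact force between the fingers and roller below 0.2 N).
It fails at once if the fingers press on the board or the strip (more than 2 N) (contact force between the fingers and board above 2 N).
It fails at once if a sheet in the stand is moved by more than 20 mm (distance of any of sheet1, sheet2, sheet3 from where it was at the start of the episode above 0.02 m).
It fails at once if the dish, exerciser, cap, pulley or goniometer is moved by more than 20 mm (distance of any of dish, exerciser, cap, pulley, goniometer from where it was at the start of the episode above 0.02 m).
It also fails if it takes over 64 s, if anything falls off the work surface, if the arm or the gripper's body presses on something with over 40 N, if the wrist force passes 120 N, or if a joint passes its speed limit or range.

## Working session

There is one attempt and no reset: what is moved stays moved. The work goes in short steps, Python scripts to look and compute and a tool call to move; the robot and the scene stay as the last step left them, time stands still between calls to the robot, and variables do not carry over. Pictures are saved under pics/ and viewed, at most 13 in all, crops included, and the job is handed in when it is done.

Besides the shell and the picture viewer there is one more tool, called after "Emit:" by a JSON object that holds its "fn" and its "kwargs", one argument or row to a line. jog_arm: Moves the arm, as the interface text tells. Its arguments: {"type":"object","properties":{"commands":{"type":"array"}},"required":["commands"]}

```bash
mkdir -p pics; cat > h.py <<'E'
import numpy as np, cv2
from cell import env, get_image, search_frame, pinpoint
def save(p,n,crop=None,s=1):
    a=p["pixels"][:,:,::-1]
    if crop: a=a[crop[1]:crop[3],crop[0]:crop[2]]
    cv2.imwrite("pics/"+n+".png",cv2.resize(a,None,fx=s,fy=s,interpolation=cv2.INTER_CUBIC))
def proj(p,X):
    K=np.array([[p["fx"],0,p["cx"]],[0,p["fy"],p["cy"]],[0,0,1.]])
    return cv2.projectPoints(np.array(X,float).reshape(-1,3),np.array(p["rvec"],float),np.array(p["tvec"],float),K,None)[0].reshape(-1,2)
def ray(p,u,v,z):
    R=cv2.Rodrigues(np.array(p["rvec"],float))[0];t=np.array(p["tvec"],float)
    d=R.T@np.array([(u-p["cx"])/p["fx"],(v-p["cy"])/p["fy"],1]);c=-R.T@t
    return c+d*(z-c[2])/d[2]
def st():
    o=env.get_obs();print("t",round(o["time_s"],2),"pos",np.round(o["tool_pos"],4),"F",np.round(o["ft_force"],1),"w",round(o["grip_width"],3),"gf",np.round(o["grip_force"],1),"j",np.round(o["joints"],1));print(np.round(o["orientation"],3).tolist())
E
python3 - <<'E'
from h import *
st()
ps=[get_image(n) for n in("scene","side")]
a=np.hstack([p["pixels"] for p in ps])
for n,p in zip(("scene","side"),ps):
    save(p,n+"0",None,1.5)
    for t in("roller","roller_handle","roller_palm","roller_axle","stand_mouth","strip_mid","board","dish","exerciser","cap","pulley","goniometer"):
        print(n,t,[(np.round(d["position"],3).tolist(),round(d["score"],2),proj(p,d["position"])[0].round().astype(int).tolist()) for d in pinpoint(t,p)[:3]])
E
```

```text
t 0.0 pos [0.1383 0.506  0.2415] F [ 0.2 -0.3 -0.1] w 1.003 gf 0.0 j [74.7  7.2 -2.3 80.5  0.  90. ]
[[-0.965, 0.264, -0.0], [0.264, 0.965, -0.002], [0.0, -0.002, -1.0]]
scene roller [([0.515, 0.375, -0.004], 0.98, [321, 172]), ([0.245, 0.173, 0.0], 0.73, [220, 157]), ([0.26, 0.412, 0.001], 0.58, [275, 129])]
scene roller_handle [([0.358, 0.221, 0.03], 0.88, [253, 161]), ([0.317, 0.517, 0.027], 0.83, [308, 119]), ([0.536, 0.251, 0.026], 0.69, [299, 188])]
scene roller_palm [([0.521, 0.371, 0.075], 0.88, [325, 155]), ([0.26, 0.414, 0.081], 0.64, [277, 110]), ([0.246, 0.178, 0.08], 0.57, [220, 137])]
scene roller_axle [([0.245, 0.176, 0.025], 0.93, [220, 150]), ([0.259, 0.415, 0.025], 0.74, [276, 123]), ([0.516, 0.375, 0.025], 0.66, [322, 166])]
scene stand_mouth [([0.515, 0.324, 0.002], 0.84, [310, 179]), ([0.497, 0.529, 0.004], 0.77, [348, 147]), ([0.52, 0.375, 0.079], 0.74, [326, 154])]
scene strip_mid [([0.503, -0.197, 0.021], 0.8, [167, 264])]
scene board [([0.58, -0.215, 0.001], 0.93, [179, 293]), ([0.615, -0.03, 0.002], 0.51, [245, 260])]
scene dish [([0.699, 0.126, 0.0], 0.92, 
[... 673 characters left out ...]
 199])]
side roller_axle [([0.244, 0.177, 0.022], 0.9, [334, 225]), ([0.255, 0.417, 0.024], 0.84, [325, 300]), ([0.751, -0.061, -0.001], 0.25, [179, 157])]
side stand_mouth [([0.576, -0.221, 0.001], 0.47, [241, 134])]
side strip_mid [([0.502, -0.2, 0.019], 0.8, [261, 135])]
side board [([0.576, -0.218, 0.0], 0.68, [241, 135])]
side dish [([0.696, 0.125, 0.001], 0.86, [178, 198]), ([0.579, -0.218, -0.001], 0.42, [240, 135])]
side exerciser [([0.39, -0.11, 0.002], 0.74, [291, 159]), ([0.494, 0.431, 0.119], 0.25, [220, 265])]
side cap [([0.38, 0.032, -0.005], 0.58, [289, 190])]
side pulley [([0.617, -0.028, 0.001], 0.68, [217, 168])]
side goniometer [([0.752, -0.061, -0.002], 0.79, [179, 158])]
```

```bash
ls pics
```

```text
scene0.png
side0.png
```

View pics/scene0.png

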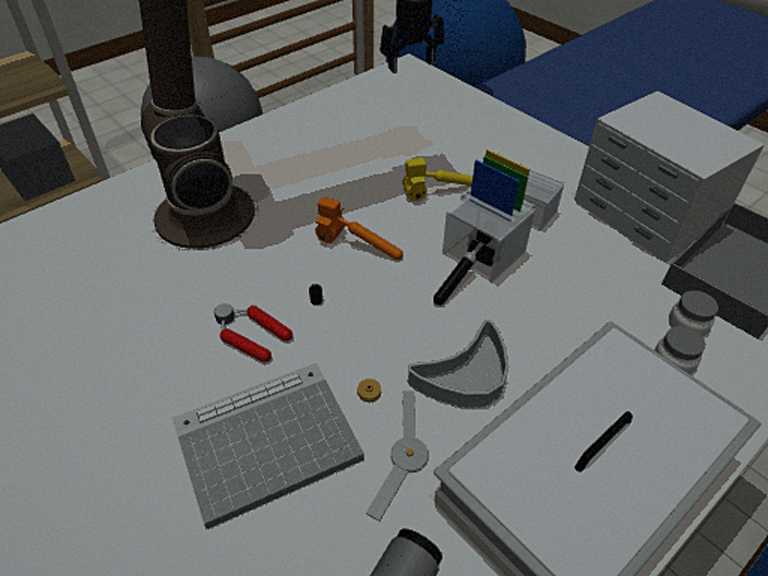

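View pics/side0.png

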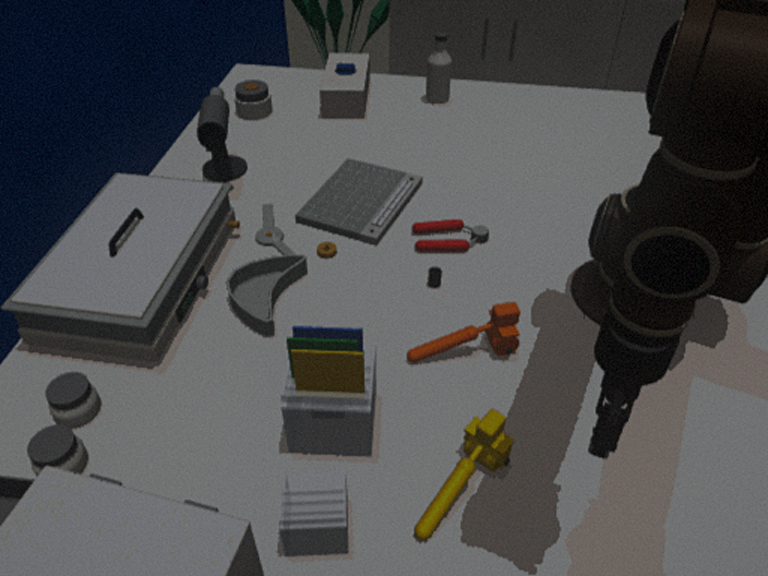

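The black roller handle is at about (455,282), running into the clear stand with the sheets at (487,240). The look-alikes are the orange roller (345,230), the yellow roller (425,180) and a small empty stand (540,195). I choose the black roller and the large stand. Next I need the directions and a close crop.

```bash
python3 - <<'E'
from h import *
p=get_image("scene");q=get_image("side")
for t in("roller_handle","roller_axle","roller_palm","stand_mouth","sheet1","strip_mid"):
  for n,i in(("sc",p),("si",q)):
    print(n,t,[(np.round(d["position"],3).tolist(),round(d["score"],2)) for d in pinpoint(t,i)[:4]])
# strip ends/board corners from scene image (viewed px/1.5)
for n,i,L in(("sc",p,[(198,416),(302,380),(175,414),(318,366),(363,458),(209,523)]),("si",q,[(372,233),(419,177),(376,240),(423,182),(348,160),(297,218)])):
  print(n,[np.round(ray(i,u/1.5,v/1.5,.02)[:2],3).tolist() for u,v in L])
print("handle",[np.round(ray(p,u/1.5,v/1.5,z),3).tolist() for u,v,z in((440,300,.0125),(455,281,.026),(470,262,.037))])
print("stand front bottom",[np.round(ray(p,u/1.5,v/1.5,0),3).tolist() for u,v in((444,254),(496,277),(527,245))])
save(p,"crop1",(270,90,390,215),5)
E
```

```text
sc roller_handle [([0.36, 0.22, 0.03], 0.95), ([0.537, 0.252, 0.027], 0.94), ([0.318, 0.521, 0.024], 0.9), ([0.511, 0.412, 0.12], 0.28)]
si roller_handle [([0.356, 0.221, 0.025], 0.89), ([0.319, 0.521, 0.022], 0.68)]
sc roller_axle [([0.519, 0.376, 0.026], 0.96), ([0.242, 0.173, 0.024], 0.7)]
si roller_axle [([0.244, 0.176, 0.019], 0.81), ([0.257, 0.418, 0.024], 0.77)]
sc roller_palm [([0.519, 0.373, 0.077], 0.69), ([0.51, 0.384, 0.114], 0.67), ([0.241, 0.176, 0.075], 0.65), ([0.262, 0.414, 0.081], 0.62)]
si roller_palm [([0.25, 0.172, 0.083], 0.87), ([0.256, 0.418, 0.077], 0.69)]
sc stand_mouth [([0.518, 0.325, 0.003], 0.81), ([0.498, 0.529, 0.002], 0.8)]
si stand_mouth []
sc sheet1 [([0.506, 0.412, 0.118], 0.69)]
si sheet1 [([0.495, 0.428, 0.118], 0.66), ([0.575, -0.218, -0.0], 0.28)]
sc strip_mid [([0.519, 0.372, 0.078], 0.69), ([0.504, -0.196, 0.02], 0.68), ([0.514, 0.327, 0.0], 0.62)]
si strip_mid [([0.504, -0.197, 0.021], 0.67)]
sc [[0.478, -0.285], [0.533, -0.111], [0.449, -0.312], [0.527, -0.071], [0.717, -0.126], [0.649, -0.365]]
si [[0.526, -0.083], [0.454, -0.313], [0.513, -0.061], [0.442, -0.294], [0.636, -0.359], [0.698, -0.108]]
handle [[0.552, 0.211, 0.013], [0.543, 0.261, 0.026], [0.532, 0.314, 0.037]]
stand front bottom [[0.455, 0.321, 0.0], [0.574, 0.354, 0.0], [0.553, 0.479, 0.0]]
```

View pics/crop1.png

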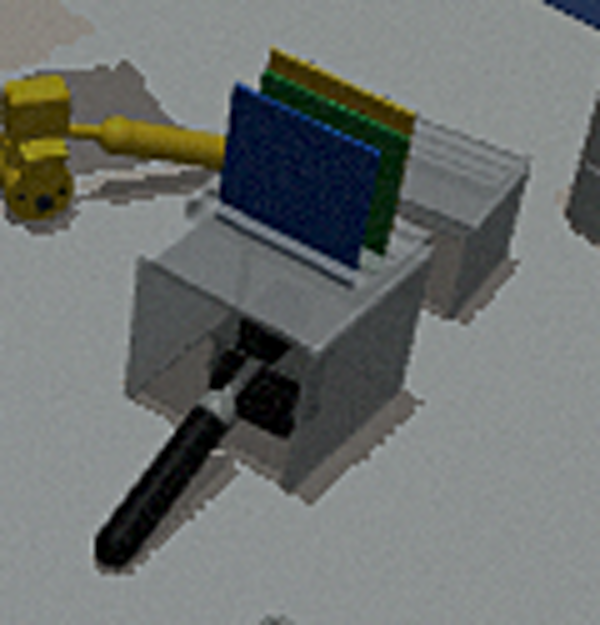

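The crop confirms it: black wheel, palm block and handle of the roller, inside the large stand that carries the coloured sheets. Moving above the handle.

Emit:
{"fn": "jog_arm", "kwargs": {
  "commands": [
    [[0,0,0],[-37.8,-11.6,0],85],
    [[0,0,0],[-37.8,-11.6,0],85],
    [[0,0,0],[-37.8,-11.6,0],85],
    [[0,0,0],[-37.8,-11.6,0],85],
    [[0,0,0],[-37.8,-11.6,0],85],
    [[0,0,0],[-37.8,-11.6,0],85],
    [[0,0,0],[-37.8,-11.6,0],85],
    [[0,0,0],[-37.8,-11.6,0],85],
    [[0,0,0],[-37.8,-11.6,0],85],
    [[0,0,0],[-37.8,-11.6,0],85],
    [[0,0,0],[-37.8,-11.6,0],85],
    [[0,0,0],[-37.8,-11.6,0],85]
  ]
}}

```text
time_s: 3.2
tool_pos: [0.5406, 0.2514, 0.2424]
orientation: [[-0.965, 0.264, 0.0], [0.264, 0.965, 0.0], [-0.0, 0.0, -1.0]]
ft_force: [-0.1, 1.7, -0.2]
grip_width: 0.995
grip_force: 0.0
```

Emit:
{"fn": "jog_arm", "kwargs": {
  "commands": [
    [[0,0,8.2],[0,0,10],60],
    [[0,0,8.2],[0,0,10],60],
    [[0,0,8.2],[0,0,10],60],
    [[0,0,8.2],[0,0,10],60],
    [[0,0,8.2],[0,0,10],60],
    [[0,0,8.2],[0,0,10],60],
    [[0,0,8.2],[0,0,10],60],
    [[0,0,8.2],[0,0,10],60],
    [[0,0,0],[0,0,0],60]
  ]
}}

```text
time_s: 4.1
tool_pos: [0.5385, 0.2522, 0.1608]
orientation: [[-0.158, 0.987, -0.002], [0.987, 0.158, -0.001], [-0.001, -0.002, -1.0]]
ft_force: [0.4, -0.1, -0.6]
grip_width: 0.703
grip_force: 0.0
```

```bash
cat >> h.py <<'E'
def totool(target):
    o=env.get_obs();R=np.array(o["orientation"]);d=np.array(target)-np.array(o["tool_pos"])
    print("tool shift mm",np.round(R.T@d*1000,1),"y-angle",np.round(np.degrees(np.arctan2(R[1,1],R[0,1])),1))
E
python3 - <<'E'
from h import *
st()
for n in("wrist","scene"):
  p=get_image(n)
  if n=="wrist": save(p,"w1")
  for t in("roller_handle","roller_axle"):
    print(n,t,[(np.round(d["position"],3).tolist(),round(d["score"],2)) for d in pinpoint(t,p)[:3]])
totool((.5375,.252,.018))
E
```

```text
t 4.1 pos [0.5385 0.2522 0.1608] F [ 0.4 -0.1 -0.6] w 0.703 gf 0.0 j [ 25.1  15.5  -2.3  72.3  -0.  106. ]
[[-0.158, 0.987, -0.002], [0.987, 0.158, -0.001], [-0.001, -0.002, -1.0]]
wrist roller_handle [([0.539, 0.26, 0.024], 0.6)]
wrist roller_axle []
scene roller_handle [([0.536, 0.25, 0.025], 0.87), ([0.36, 0.219, 0.029], 0.57), ([0.514, 0.324, 0.001], 0.38)]
scene roller_axle [([0.244, 0.174, 0.025], 0.97), ([0.256, 0.417, 0.023], 0.92), ([0.517, 0.377, 0.027], 0.78)]
tool shift mm [ -0.4  -2.3 145. ] y-angle 9.2
```

View pics/w1.png

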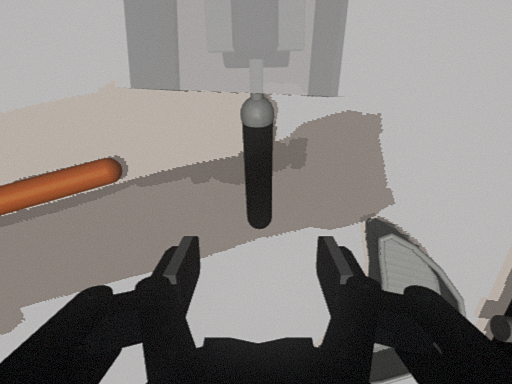

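The wrist view shows the black handle at column 258, midway between the fingers (197 and 317) and aligned with them. Descending and gripping.

Emit:
{"fn": "jog_arm", "kwargs": {
  "commands": [
    [[0,0,0],[0,0,40],60],
    [[0,0,0],[0,0,40],60],
    [[0,0,0],[0,0,35],60],
    [[0,0,0],[0,0,25],60],
    [[0,0,0],[0,0,0],60],
    [[0,0,0],[0,0,0],10],
    [[0,0,0],[0,0,0],10],
    [[0,0,0],[0,0,0],10],
    [[0,0,0],[0,0,0],10],
    [[0,0,0],[0,0,0],10],
    [[0,0,0],[0,0,0],10]
  ]
}}

```text
time_s: 5.5
tool_pos: [0.5401, 0.2532, 0.0247]
orientation: [[-0.159, 0.987, 0.003], [0.987, 0.159, 0.002], [0.001, 0.003, -1.0]]
ft_force: [-2.9, -1.1, 6.6]
grip_width: 0.27
grip_force: 58.3
```

Emit:
{"fn": "jog_arm", "kwargs": {
  "commands": [
    [[0,0,0],[-5,0,0],10],
    [[0,0,0],[-11,0,0],10],
    [[0,0,0],[-11,0,0],10],
    [[0,0,0],[-11,0,0],10],
    [[0,0,0],[-11,0,0],10],
    [[0,0,0],[-11,0,0],10],
    [[0,0,0],[-11,0,0],10],
    [[0,0,0],[-11,0,0],10],
    [[0,0,0],[-11,0,0],10],
    [[0,0,0],[-11,0,0],10],
    [[0,0,0],[-11,0,0],10],
    [[0,0,0],[0,0,0],10]
  ]
}}

```text
time_s: 6.7
tool_pos: [0.56, 0.1374, 0.0247]
orientation: [[-0.156, 0.988, 0.006], [0.988, 0.156, -0.001], [-0.002, 0.005, -1.0]]
ft_force: [0.8, -3.9, 6.9]
grip_width: 0.27
grip_force: 58.4
```

```bash
python3 - <<'E'
from h import *
st()
p=get_image("scene");save(p,"s2",(190,90,390,290),3)
for t in("roller_handle","roller_axle","roller_palm"):
    print(t,[(np.round(d["position"],3).tolist(),round(d["score"],2)) for d in pinpoint(t,p)[:4]])
E
```

```text
t 6.7 pos [0.56   0.1374 0.0247] F [ 0.8 -3.9  6.9] w 0.27 gf 58.4 j [ 13.9  17.4 -17.6  54.8  -0.1  94.9]
[[-0.156, 0.988, 0.006], [0.988, 0.156, -0.001], [-0.002, 0.005, -1.0]]
roller_handle [([0.557, 0.136, 0.026], 0.96), ([0.359, 0.218, 0.031], 0.88), ([0.318, 0.522, 0.026], 0.41)]
roller_axle [([0.242, 0.176, 0.018], 0.92), ([0.538, 0.26, 0.023], 0.85)]
roller_palm [([0.379, 0.029, -0.005], 0.74), ([0.246, 0.175, 0.078], 0.64), ([0.506, 0.385, 0.113], 0.64), ([0.543, 0.258, 0.077], 0.59)]
```

View pics/s2.png

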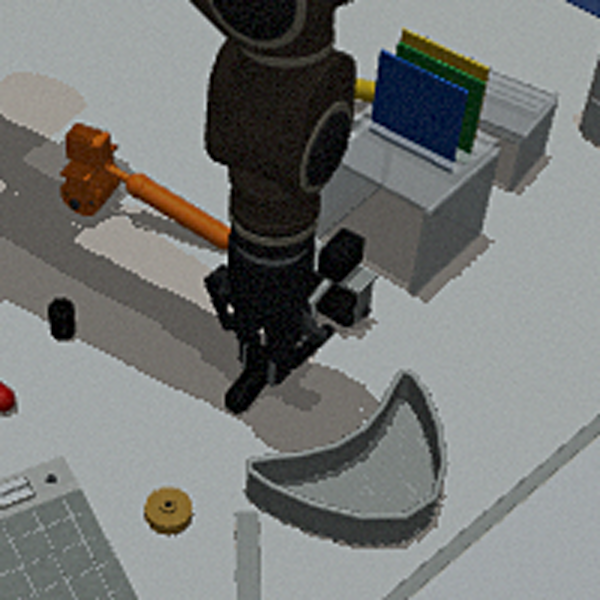

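The roller is clear of the bay, standing on the counter, and the dish is untouched. Releasing, rising, and moving above the palm block.

Emit:
{"fn": "jog_arm", "kwargs": {
  "commands": [
    [[0,0,0],[0,0,0],60],
    [[0,0,0],[0,0,0],60],
    [[0,0,0],[0,0,0],60],
    [[0,0,0],[0,0,0],60],
    [[0,0,0],[0,0,-20],60],
    [[0,0,0],[0,0,-40],60],
    [[0,0,0],[0,0,-40],60],
    [[0,0,0],[0,0,-40],60],
    [[0,0,0],[40,0,0],60],
    [[0,0,0],[40,0,0],60],
    [[0,0,0],[30,0,0],60],
    [[0,0,0],[0,0,0],60]
  ]
}}

```text
time_s: 8.1
tool_pos: [0.5392, 0.2508, 0.1619]
orientation: [[-0.163, 0.987, -0.0], [0.987, 0.163, 0.001], [0.001, -0.0, -1.0]]
ft_force: [-0.0, -0.8, 0.8]
grip_width: 0.704
grip_force: 0.0
```

```bash
python3 - <<'E'
from h import *
st()
for n in("wrist","scene","side"):
  p=get_image(n)
  if n=="wrist": save(p,"w2")
  for t in("roller_handle","roller_axle","roller_palm"):
    print(n,t,[(np.round(d["position"],3).tolist(),round(d["score"],2)) for d in pinpoint(t,p)[:4]])
E
```

```text
t 8.1 pos [0.5392 0.2508 0.1619] F [-0.  -0.8  0.8] w 0.704 gf 0.0 j [ 24.9  15.3  -2.4  72.3   0.  105.6]
[[-0.163, 0.987, -0.0], [0.987, 0.163, 0.001], [0.001, -0.0, -1.0]]
wrist roller_handle [([0.56, 0.145, 0.029], 0.67), ([0.357, 0.219, 0.026], 0.63)]
wrist roller_axle [([0.537, 0.261, 0.025], 0.8)]
wrist roller_palm [([0.54, 0.262, 0.078], 0.74)]
scene roller_handle [([0.558, 0.14, 0.026], 0.95), ([0.358, 0.22, 0.03], 0.59)]
scene roller_axle [([0.241, 0.172, 0.023], 0.77), ([0.538, 0.261, 0.025], 0.72), ([0.257, 0.414, 0.023], 0.59)]
scene roller_palm [([0.261, 0.414, 0.078], 0.82), ([0.54, 0.262, 0.081], 0.74), ([0.514, 0.323, 0.002], 0.66), ([0.245, 0.176, 0.078], 0.59)]
side roller_handle [([0.359, 0.223, 0.022], 0.96), ([0.316, 0.52, 0.026], 0.69), ([0.558, 0.139, 0.026], 0.54), ([0.379, 0.032, -0.004], 0.34)]
side roller_axle [([0.26, 0.417, 0.024], 0.96), ([0.245, 0.177, 0.024], 0.73), ([0.557, 0.138, 0.027], 0.5)]
side roller_palm [([0.256, 0.416, 0.076], 0.89), ([0.248, 0.176, 0.08], 0.71), ([0.54, 0.261, 0.083], 0.5)]
```

View pics/w2.png

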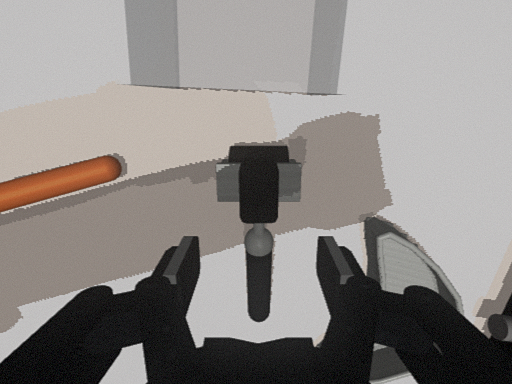

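The wrist view shows the black palm block at (259,190), on the centreline between the fingers, over the grey fork. Small forward correction, then down and close.

Emit:
{"fn": "jog_arm", "kwargs": {
  "commands": [
    [[0,0,0],[10.5,1,0],60],
    [[0,0,0],[0,0,30],60],
    [[0,0,0],[0,0,30],60],
    [[0,0,0],[0,0,20],60],
    [[0,0,0],[0,0,0],60],
    [[0,0,0],[0,0,0],15],
    [[0,0,0],[0,0,0],15],
    [[0,0,0],[0,0,0],15],
    [[0,0,0],[0,0,0],15],
    [[0,0,0],[0,0,0],15]
  ]
}}

```text
time_s: 9.7
tool_pos: [0.5402, 0.2587, 0.084]
orientation: [[-0.158, 0.987, 0.002], [0.987, 0.158, 0.001], [0.001, 0.003, -1.0]]
ft_force: [-0.6, 0.2, 6.5]
grip_width: 0.315
grip_force: 61.4
```

Emit:
{"fn": "jog_arm", "kwargs": {
  "commands": [
    [[0,0,0],[0,0,-15],15],
    [[0,0,0],[0,0,-30],15],
    [[0,0,0],[0,0,-35],15],
    [[0,0,6.5],[0,0,-35],15],
    [[0,0,6.5],[0,0,0],15],
    [[0,0,6.5],[0,0,0],15],
    [[0,0,6.5],[0,0,0],15],
    [[0,-4,0],[0,0,0],15],
    [[0,-4,0],[0,0,0],15]
  ]
}}

```text
time_s: 10.6
tool_pos: [0.5392, 0.2574, 0.1975]
orientation: [[0.289, 0.957, -0.041], [0.947, -0.292, -0.135], [-0.141, 0.0, -0.99]]
ft_force: [-0.4, -0.7, -3.6]
grip_width: 0.317
grip_force: 60.3
```

```bash
python3 - <<'E'
from h import *
st()
P=[]
for n in("scene","side"):
  p=get_image(n)
  for t in("strip_mid","board","roller_axle","roller_palm"):
    print(n,t,[(np.round(d["position"],3).tolist(),round(d["score"],2)) for d in pinpoint(t,p)[:3]])
  if n=="scene": save(p,"b1",(100,225,270,365),4.5)
  else:
    print("far things",[np.round(ray(p,u/1.5,v/1.5,0),3).tolist() for u,v in((437,102),(345,116),(322,112),(368,116),(224,178))])
totool((.472,-.297,.2))
E
```

```text
t 10.6 pos [0.5392 0.2574 0.1975] F [-0.4 -0.7 -3.6] w 0.317 gf 60.3 j [ 28.2  20.1   8.   83.8  -5.7 135.5]
[[0.289, 0.957, -0.041], [0.947, -0.292, -0.135], [-0.141, 0.0, -0.99]]
scene strip_mid [([0.505, -0.194, 0.024], 0.82)]
scene board [([0.576, -0.214, 0.001], 0.77)]
scene roller_axle [([0.241, 0.172, 0.022], 0.89), ([0.258, 0.416, 0.024], 0.8), ([0.537, 0.252, 0.138], 0.72)]
scene roller_palm [([0.262, 0.416, 0.08], 0.86), ([0.541, 0.257, 0.191], 0.7), ([0.245, 0.176, 0.078], 0.58)]
side strip_mid [([0.503, -0.2, 0.022], 0.62), ([0.535, 0.247, 0.111], 0.28)]
side board [([0.579, -0.217, 0.0], 0.87)]
side roller_axle [([0.246, 0.179, 0.024], 0.77), ([0.259, 0.415, 0.024], 0.61), ([0.539, 0.25, 0.135], 0.55)]
side roller_palm [([0.258, 0.418, 0.073], 0.98), ([0.248, 0.174, 0.08], 0.71), ([0.543, 0.258, 0.192], 0.69)]
far things [[0.455, -0.736, 0.0], [0.698, -0.613, 0.0], [0.767, -0.625, 0.0], [0.635, -0.623, 0.0], [0.925, -0.261, 0.0]]
tool shift mm [-545.3   97.1   73.9] y-angle -16.9
```

View pics/b1.png

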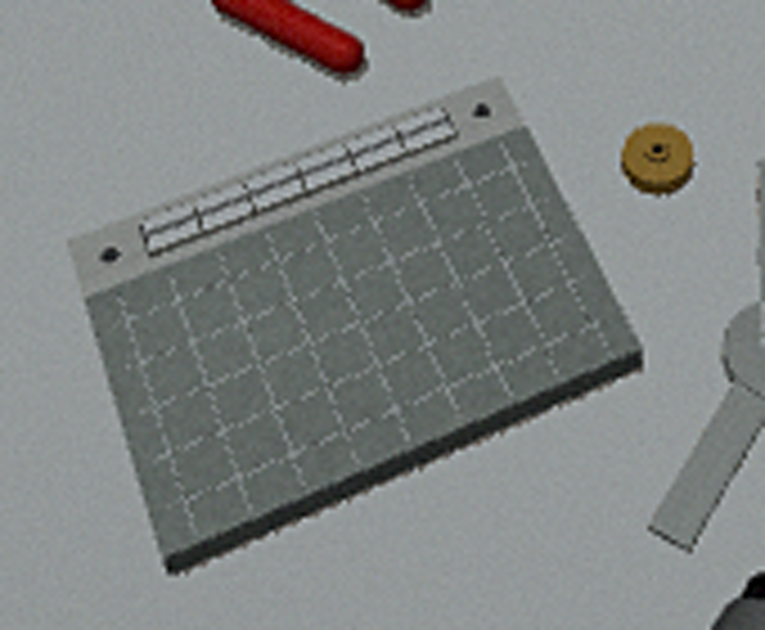

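The board corners show at (68,243), (502,77), (642,352) and (165,555) in the crop; the strip runs (142,235) to (457,123) and still stands proud. Fitting the board rectangle.

```bash
python3 - <<'E'
from h import *
from scipy.optimize import least_squares
p=get_image("scene")
c=np.array([(68,243),(502,77),(642,352),(165,555)],float)/4.5+[100,225]
L=np.array([(-.1,-.13,.02),(-.1,.13,.02),(.1,.13,.02),(.1,-.13,.02)])
def W(x,L):
    a=x[2];R=np.array([[np.cos(a),-np.sin(a),0],[np.sin(a),np.cos(a),0],[0,0,1]]);return L@R.T+[x[0],x[1],0]
r=least_squares(lambda x:(proj(p,W(x,L))-c).ravel(),[.578,-.216,-.3])
print(r.x,np.degrees(r.x[2]),r.fun.round(1)); print("strip_mid",W(r.x,np.array([(-.08,0,.02)])), "start TCP",W(r.x,np.array([(-.08,-.097,.15)])))
a=r.x[2]; s=np.array([.504,-.197,0])+.097*np.array([np.sin(-a),-np.cos(a),0]); print("alt start",s)
totool((s[0],s[1],.18))
E
```

```text
[ 0.5829001  -0.21919359 -0.26451611] -15.155656589381232 [-0.1 -0.7  0.1 -0.3  0.5 -0.4 -0.5  1.1]
strip_mid [[ 0.50568257 -0.19827821  0.02      ]] start TCP [[ 0.48032268 -0.29190446  0.15      ]]
alt start [ 0.5293599  -0.29062626  0.        ]
tool shift mm [-520.   150.    90.6] y-angle -16.9
```

Emit:
{"fn": "jog_arm", "kwargs": {
  "commands": [
    [[0,0,0],[-25,5,5],15],
    [[0,0,0],[-44,8.6,8.6],15],
    [[0,0,0],[-44,8.6,8.6],15],
    [[0,0,0],[-44,8.6,8.6],15],
    [[0,0,0],[-44,8.6,8.6],15],
    [[0,0,0],[-44,8.6,8.6],15],
    [[0,0,0],[-44,8.6,8.6],15],
    [[0,0,0],[-44,8.6,8.6],15],
    [[0,0,0],[-44,8.6,8.6],15],
    [[0,0,0],[-44,8.6,8.6],15],
    [[0,0,0],[-44,8.6,8.6],15],
    [[0,0,0],[-44,8.6,8.6],15]
  ]
}}

```text
time_s: 12.35
tool_pos: [0.4834, -0.2681, 0.1698]
orientation: [[0.288, 0.957, -0.04], [0.948, -0.291, -0.133], [-0.139, 0.001, -0.99]]
ft_force: [1.0, 0.4, -4.9]
grip_width: 0.314
grip_force: 60.3
```

Emit:
{"fn": "jog_arm", "kwargs": {
  "commands": [
    [[0,0,-1.5],[-25,4,4],15],
    [[0,0,0],[0,0,0],15],
    [[0,0,0],[0,0,0],15]
  ]
}}

```text
time_s: 12.65
tool_pos: [0.4801, -0.2921, 0.169]
orientation: [[0.264, 0.964, -0.041], [0.954, -0.267, -0.132], [-0.138, -0.004, -0.99]]
ft_force: [-0.4, 0.2, -4.1]
grip_width: 0.314
grip_force: 60.3
```

```bash
python3 - <<'E'
from h import *
st()
totool((.4796,-.2916,.15))
for n in("wrist","side","scene"):
  p=get_image(n)
  if n=="wrist": save(p,"w3")
  for t in("strip_mid","roller_axle","roller_palm"):
    print(n,t,[(np.round(d["position"],3).tolist(),round(d["score"],2)) for d in pinpoint(t,p)[:3]])
E
```

```text
t 12.65 pos [ 0.4801 -0.2921  0.169 ] F [-0.4  0.2 -4.1] w 0.314 gf 60.3 j [-27.4  10.5  -8.   70.1  -7.8  78. ]
[[0.264, 0.964, -0.041], [0.954, -0.267, -0.132], [-0.138, -0.004, -0.99]]
tool shift mm [ 3.  -0.5 18.7] y-angle -15.5
wrist strip_mid [([0.504, -0.201, 0.026], 0.79)]
wrist roller_axle [([0.474, -0.298, 0.111], 0.68), ([0.472, -0.3, 0.084], 0.36)]
wrist roller_palm [([0.484, -0.293, 0.162], 0.94)]
side strip_mid [([0.504, -0.2, 0.023], 0.95), ([0.479, -0.292, 0.168], 0.24)]
side roller_axle [([0.243, 0.175, 0.022], 0.7), ([0.479, -0.294, 0.108], 0.64), ([0.257, 0.415, 0.022], 0.61)]
side roller_palm [([0.483, -0.29, 0.164], 0.75), ([0.256, 0.415, 0.078], 0.75), ([0.245, 0.172, 0.084], 0.64)]
scene strip_mid [([0.504, -0.195, 0.02], 0.78), ([0.392, -0.108, 0.004], 0.27)]
scene roller_axle [([0.243, 0.173, 0.026], 0.84), ([0.258, 0.415, 0.025], 0.63)]
scene roller_palm [([0.261, 0.416, 0.079], 0.97), ([0.247, 0.176, 0.078], 0.79), ([0.484, -0.29, 0.164], 0.64)]
```

View pics/w3.png

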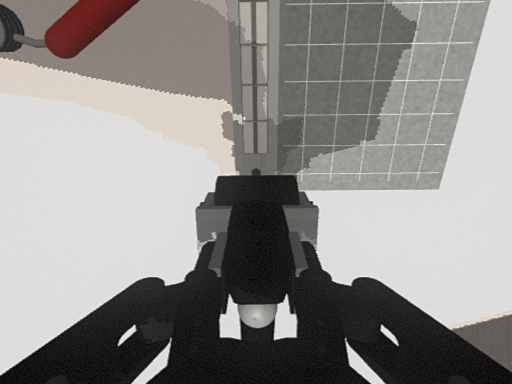

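The wrist view shows the palm block centred at column 257 over the rail, with the strip straight ahead at column 256 and proud. Lowering onto the solid rail end.

Emit:
{"fn": "jog_arm", "kwargs": {
  "commands": [
    [[0,0,0],[2.8,0,20],15],
    [[0,0,0],[2.8,0,20],15],
    [[0,0,0],[2.1,0,15],15],
    [[0,0,0],[0.7,0,5],15],
    [[0,0,0],[0,0,0],15],
    [[0,0,0],[0.3,0,2],15],
    [[0,0,0],[0.3,0,2],15],
    [[0,0,0],[0,0,0],15]
  ]
}}

```text
time_s: 14.05
tool_pos: [0.4811, -0.2923, 0.1053]
orientation: [[0.263, 0.964, -0.039], [0.955, -0.266, -0.135], [-0.14, -0.002, -0.99]]
ft_force: [-0.1, -1.3, -2.5]
grip_width: 0.317
grip_force: 60.6
```

Emit:
{"fn": "jog_arm", "kwargs": {
  "commands": [
    [[0,0,0],[0.3,0,2],15],
    [[0,0,0],[0.3,0,2],15],
    [[0,0,0],[0,0,0],15]
  ]
}}

```text
time_s: 14.35
tool_pos: [0.4808, -0.2934, 0.1035]
orientation: [[0.263, 0.964, -0.038], [0.954, -0.266, -0.138], [-0.144, -0.0, -0.99]]
ft_force: [-6.5, -1.0, 13.5]
grip_width: 0.315
grip_force: 62.6
```

Emit:
{"fn": "jog_arm", "kwargs": {
  "commands": [
    [[0,0,0],[0.3,0,2],15],
    [[0,0,0],[2,0,-0.28],15],
    [[0,0,0],[3,0,-0.43],15],
    [[0,0,0],[3,0,-0.43],15],
    [[0,0,0],[3,0,-0.43],15],
    [[0,0,0],[3,0,-0.43],15],
    [[0,0,0],[3,0,-0.43],15],
    [[0,0,0],[3,0,-0.43],15],
    [[0,0,0],[3,0,-0.43],15],
    [[0,0,0],[3,0,-0.43],15]
  ]
}}

```text
time_s: 15.35
tool_pos: [0.4879, -0.2678, 0.1034]
orientation: [[0.264, 0.964, -0.037], [0.954, -0.266, -0.139], [-0.144, 0.001, -0.99]]
ft_force: [-9.1, 1.1, 25.5]
grip_width: 0.315
grip_force: 64.2
```

Emit:
{"fn": "jog_arm", "kwargs": {
  "commands": [
    [[0,0,0],[3,0,-0.43],15],
    [[0,0,0],[3,0,-0.43],15],
    [[0,0,0],[3,0,-0.43],15],
    [[0,0,0],[3,0,-0.43],15],
    [[0,0,0],[3,0,-0.43],15],
    [[0,0,0],[3,0,-0.43],15],
    [[0,0,0],[3,0,-0.43],15],
    [[0,0,0],[3,0,-0.43],15],
    [[0,0,0],[3,0,-0.43],15],
    [[0,0,0],[3,0,-0.43],15],
    [[0,0,0],[3,0,-0.43],15],
    [[0,0,0],[3,0,-0.43],15]
  ]
}}

```text
time_s: 16.55
tool_pos: [0.4975, -0.2337, 0.1034]
orientation: [[0.264, 0.964, -0.038], [0.953, -0.267, -0.141], [-0.146, 0.001, -0.989]]
ft_force: [-9.7, -3.8, 23.3]
grip_width: 0.314
grip_force: 63.8
```

```bash
python3 - <<'E'
from h import *
st()
p=get_image("wrist"); save(p,"w4")
for t in("strip_mid","roller_axle"):
    print(t,[(np.round(d["position"],3).tolist(),round(d["score"],2)) for d in pinpoint(t,p)[:3]])
E
```

```text
t 16.55 pos [ 0.4975 -0.2337  0.1034] F [-9.7 -3.8 23.3] w 0.314 gf 63.8 j [-20.9  11.1 -15.6  62.4  -8.4  84.5]
[[0.264, 0.964, -0.038], [0.953, -0.267, -0.141], [-0.146, 0.001, -0.989]]
strip_mid [([0.504, -0.197, 0.024], 0.96)]
roller_axle [([0.493, -0.241, 0.046], 0.87)]
```

View pics/w4.png

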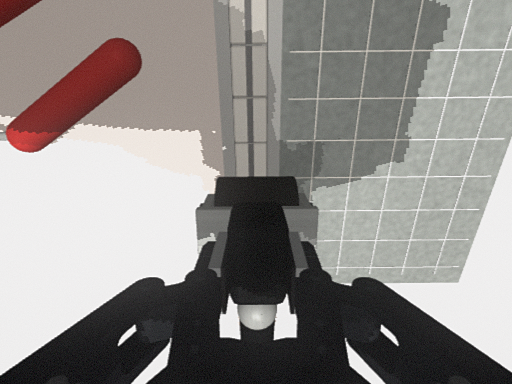

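The wrist view shows the roller still on the rail, with the strip about 6 px left of centre (column 250); I trim slightly and roll on.

Emit:
{"fn": "jog_arm", "kwargs": {
  "commands": [
    [[0,0,0],[3,-0.15,-0.43],15],
    [[0,0,0],[3,-0.15,-0.43],15],
    [[0,0,0],[3,-0.15,-0.43],15],
    [[0,0,0],[3,-0.15,-0.43],15],
    [[0,0,0],[3,-0.15,-0.43],15],
    [[0,0,0],[3,-0.15,-0.43],15],
    [[0,0,0],[3,-0.15,-0.43],15],
    [[0,0,0],[3,-0.15,-0.43],15],
    [[0,0,0],[3,-0.15,-0.43],15],
    [[0,0,0],[3,-0.15,-0.43],15],
    [[0,0,0],[3,-0.15,-0.43],15],
    [[0,0,0],[3,-0.15,-0.43],15]
  ]
}}

```text
time_s: 17.9
tool_pos: [0.5071, -0.1978, 0.1034]
orientation: [[0.264, 0.964, -0.034], [0.954, -0.266, -0.139], [-0.143, 0.004, -0.99]]
ft_force: [-3.7, -1.1, 20.0]
grip_width: 0.313
grip_force: 63.4
```

Emit:
{"fn": "jog_arm", "kwargs": {
  "commands": [
    [[0,0,0],[3,-0.1,-0.43],15],
    [[0,0,0],[3,-0.1,-0.43],15],
    [[0,0,0],[3,-0.1,-0.43],15],
    [[0,0,0],[3,-0.1,-0.43],15],
    [[0,0,0],[3,-0.1,-0.43],15],
    [[0,0,0],[3,-0.1,-0.43],15],
    [[0,0,0],[3,-0.1,-0.43],15],
    [[0,0,0],[3,-0.1,-0.43],15],
    [[0,0,0],[3,-0.1,-0.43],15],
    [[0,0,0],[3,-0.1,-0.43],15],
    [[0,0,0],[3,-0.1,-0.43],15],
    [[0,0,0],[3,-0.1,-0.43],15]
  ]
}}

```text
time_s: 19.1
tool_pos: [0.5168, -0.1615, 0.1034]
orientation: [[0.264, 0.964, -0.032], [0.954, -0.266, -0.137], [-0.14, 0.006, -0.99]]
ft_force: [0.3, -0.4, 17.3]
grip_width: 0.317
grip_force: 63.0
```

Emit:
{"fn": "jog_arm", "kwargs": {
  "commands": [
    [[0,0,0],[3,-0.1,-0.43],15],
    [[0,0,0],[3,-0.1,-0.43],15],
    [[0,0,0],[3,-0.1,-0.43],15],
    [[0,0,0],[3,-0.1,-0.43],15],
    [[0,0,0],[3,-0.1,-0.43],15],
    [[0,0,0],[3,-0.1,-0.43],15],
    [[0,0,0],[3,-0.1,-0.43],15],
    [[0,0,0],[3,-0.1,-0.43],15],
    [[0,0,0],[3,-0.1,-0.43],15],
    [[0,0,0],[3,-0.1,-0.43],15],
    [[0,0,0],[3,-0.1,-0.43],15],
    [[0,0,0],[3,-0.1,-0.43],15]
  ]
}}

```text
time_s: 20.3
tool_pos: [0.5262, -0.1259, 0.1034]
orientation: [[0.264, 0.964, -0.03], [0.954, -0.266, -0.136], [-0.139, 0.008, -0.99]]
ft_force: [2.4, -1.4, 14.3]
grip_width: 0.314
grip_force: 62.6
```

Emit:
{"fn": "jog_arm", "kwargs": {
  "commands": [
    [[0,0,0],[3,0,0.3],15],
    [[0,0,0],[3,0,0.3],15],
    [[0,0,0],[3,0,-0.4],15],
    [[0,0,0],[3,0,-0.4],15],
    [[0,0,0],[3,0,-0.4],15],
    [[0,0,0],[3,0,-0.4],15],
    [[0,0,0],[3,0,-0.4],15],
    [[0,0,0],[3,0,-0.4],15],
    [[0,0,0],[3,0,-0.4],15],
    [[0,0,0],[3,0,-0.4],15],
    [[0,0,0],[3,0,-0.4],15],
    [[0,0,0],[0,0,0],15]
  ]
}}

```text
time_s: 21.5
tool_pos: [0.5351, -0.0937, 0.1033]
orientation: [[0.264, 0.964, -0.028], [0.955, -0.265, -0.136], [-0.139, 0.009, -0.99]]
ft_force: [-0.3, 1.8, 24.9]
grip_width: 0.317
grip_force: 63.9
```

Emit:
{"fn": "jog_arm", "kwargs": {
  "commands": [
    [[0,0,0],[0,0,-10],15],
    [[0,0,0],[0,0,-30],15],
    [[0,0,0],[0,0,-40],15],
    [[0,0,0],[0,0,-40],15],
    [[0,0,0],[0,0,0],15]
  ]
}}

```text
time_s: 22.0
tool_pos: [0.5379, -0.0765, 0.2214]
orientation: [[0.263, 0.964, -0.032], [0.955, -0.265, -0.133], [-0.137, 0.004, -0.991]]
ft_force: [0.9, 1.0, -3.6]
grip_width: 0.314
grip_force: 60.4
```

```bash
python3 - <<'E'
from h import *
st()
p=get_image("scene");q=get_image("side")
a=cv2.resize(p["pixels"][225:365,100:270],None,fx=2.3,fy=2.3,interpolation=2)
b=cv2.resize(q["pixels"][90:180,185:300],None,fx=3.4,fy=3.4,interpolation=2)
h=max(len(a),len(b));f=lambda x:np.pad(x,((0,h-len(x)),(0,0),(0,0)))
cv2.imwrite("pics/c.png",np.hstack([f(a),f(b)])[:,:,::-1])
for t in("roller_axle",):
    print(t,[(np.round(d["position"],3).tolist(),round(d["score"],2)) for d in pinpoint(t,p)[:3]])
E
```

```text
t 22.0 pos [ 0.5379 -0.0765  0.2214] F [ 0.9  1.  -3.6] w 0.314 gf 60.4 j [ -4.   10.2  -1.7  79.4  -7.8 101.4]
[[0.263, 0.964, -0.032], [0.955, -0.265, -0.133], [-0.137, 0.004, -0.991]]
roller_axle [([0.534, -0.078, 0.162], 0.85), ([0.243, 0.175, 0.025], 0.84), ([0.258, 0.417, 0.026], 0.81)]
```

View pics/c.png

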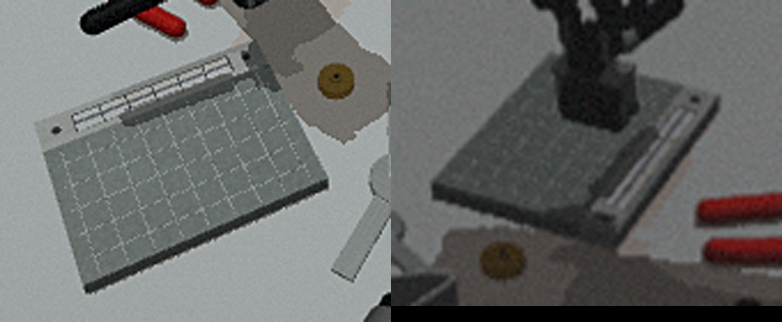

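Both views show the strip as a flat line level with the rail, no proud edges or shadow, and the tool height stayed at rail level (0.1034) throughout. Levelling the roller and carrying it to open counter.

Emit:
{"fn": "jog_arm", "kwargs": {
  "commands": [
    [[0,4,0],[0,0,0],15],
    [[0,3.9,0],[0,0,0],15],
    [[0,0,0],[20,-7,0],15],
    [[0,0,0],[36,-13,0],15],
    [[0,0,0],[40,-15,0],15],
    [[0,0,0],[40,-15,0],15],
    [[0,0,0],[40,-15,0],15],
    [[0,0,0],[40,-15,0],15],
    [[0,0,0],[30,-11,0],15],
    [[0,0,0],[10,-4,0],15],
    [[0,0,0],[0,0,0],15]
  ]
}}

```text
time_s: 23.25
tool_pos: [0.511, 0.1958, 0.2138]
orientation: [[0.263, 0.965, -0.007], [0.965, -0.263, -0.002], [-0.004, -0.007, -1.0]]
ft_force: [-0.7, -0.4, -4.0]
grip_width: 0.314
grip_force: 60.4
```

```bash
python3 - <<'E'
from h import *
st()
p=get_image("scene");q=get_image("side")
for n,i in(("sc",p),("si",q)):
  for t in("roller_axle","roller_handle","roller_palm","dish","cap","pulley"):
    print(n,t,[(np.round(d["position"],3).tolist(),round(d["score"],2)) for d in pinpoint(t,i)[:3]])
E
```

```text
t 23.25 pos [0.511  0.1958 0.2138] F [-0.7 -0.4 -4. ] w 0.314 gf 60.4 j [ 20.9  10.   -2.5  77.9   0.  126.2]
[[0.263, 0.965, -0.007], [0.965, -0.263, -0.002], [-0.004, -0.007, -1.0]]
sc roller_axle [([0.243, 0.173, 0.024], 0.81), ([0.509, 0.2, 0.154], 0.56), ([0.258, 0.417, 0.023], 0.52)]
sc roller_handle [([0.477, 0.08, 0.157], 0.88), ([0.355, 0.219, 0.03], 0.84), ([0.506, 0.388, 0.113], 0.56)]
sc roller_palm [([0.514, 0.197, 0.208], 0.88), ([0.249, 0.178, 0.078], 0.67), ([0.256, 0.416, 0.081], 0.62)]
sc dish [([0.699, 0.123, 0.001], 0.87)]
sc cap [([0.381, 0.03, -0.001], 0.61)]
sc pulley [([0.616, -0.028, 0.002], 0.47)]
si roller_axle [([0.257, 0.416, 0.022], 0.94), ([0.245, 0.175, 0.024], 0.85), ([0.509, 0.197, 0.154], 0.62)]
si roller_handle [([0.479, 0.081, 0.157], 0.82), ([0.359, 0.219, 0.025], 0.77), ([0.315, 0.523, 0.026], 0.69)]
si roller_palm [([0.512, 0.196, 0.21], 0.83), ([0.258, 0.419, 0.076], 0.72), ([0.249, 0.171, 0.078], 0.64)]
si dish [([0.696, 0.126, -0.0], 0.94)]
si cap [([0.378, 0.034, -0.005], 0.65), ([0.698, 0.124, 0.0], 0.3)]
si pulley [([0.618, -0.028, 0.0], 0.49)]
```

Emit:
{"fn": "jog_arm", "kwargs": {
  "commands": [
    [[0,0,0],[0,0,20],15],
    [[0,0,0],[0,0,35],15],
    [[0,0,0],[0,0,35],15],
    [[0,0,0],[0,0,25],15],
    [[0,0,0],[0,0,8],15],
    [[0,0,0],[0,0,4],15],
    [[0,0,0],[0,0,0],15],
    [[0,0,0],[0,0,0],15]
  ]
}}

```text
time_s: 24.75
tool_pos: [0.5126, 0.1953, 0.0905]
orientation: [[0.266, 0.964, -0.002], [0.964, -0.266, 0.0], [-0.0, -0.002, -1.0]]
ft_force: [-0.4, -0.5, -3.4]
grip_width: 0.317
grip_force: 60.4
```

Emit:
{"fn": "jog_arm", "kwargs": {
  "commands": [
    [[0,0,0],[0,0,2],15],
    [[0,0,0],[0,0,2],15],
    [[0,0,0],[0,0,1.5],15],
    [[0,0,0],[0,0,0],15],
    [[0,0,0],[0,0,0],15]
  ]
}}

```text
time_s: 25.25
tool_pos: [0.5119, 0.1952, 0.0841]
orientation: [[0.265, 0.964, -0.003], [0.964, -0.265, 0.0], [-0.001, -0.003, -1.0]]
ft_force: [-1.4, 0.6, 2.2]
grip_width: 0.315
grip_force: 61.0
```

On the counter (the upward force has appeared at the same height as at the first grip). Releasing and retreating straight up.

Emit:
{"fn": "jog_arm", "kwargs": {
  "commands": [
    [[0,0,0],[0,0,0],60],
    [[0,0,0],[0,0,0],60],
    [[0,0,0],[0,0,0],60],
    [[0,0,0],[0,0,0],60],
    [[0,0,0],[0,0,-15],60],
    [[0,0,0],[0,0,-35],60],
    [[0,0,0],[0,0,-40],60],
    [[0,0,0],[0,0,-40],60],
    [[0,0,0],[-40,0,-10],60],
    [[0,0,0],[0,0,0],60]
  ]
}}

```text
time_s: 26.25
tool_pos: [0.5017, 0.1545, 0.2264]
orientation: [[0.268, 0.964, 0.0], [0.964, -0.268, -0.001], [-0.001, 0.0, -1.0]]
ft_force: [0.1, 0.1, 1.0]
grip_width: 0.697
grip_force: 0.0
```

```bash
python3 - <<'E'
from h import *
st()
p=get_image("wrist");q=get_image("scene")
for n,i in(("w",p),("sc",q)):
  for t in("roller_axle","roller_handle","roller_palm"):
    print(n,t,[(np.round(d["position"],3).tolist(),round(d["score"],2)) for d in pinpoint(t,i)[:3]])
save(q,"f",(100,100,350,350),2.4)
E
```

```text
t 26.25 pos [0.5017 0.1545 0.2264] F [0.1 0.1 1. ] w 0.697 gf 0.0 j [ 17.1   7.2  -4.2  78.6  -0.  122.7]
[[0.268, 0.964, 0.0], [0.964, -0.268, -0.001], [-0.001, 0.0, -1.0]]
w roller_axle [([0.242, 0.174, 0.022], 0.84)]
w roller_handle [([0.479, 0.083, 0.025], 0.75), ([0.359, 0.223, 0.026], 0.69)]
w roller_palm [([0.245, 0.178, 0.084], 0.89), ([0.513, 0.2, 0.079], 0.75), ([0.751, -0.062, -0.003], 0.63)]
sc roller_axle [([0.511, 0.202, 0.024], 0.74), ([0.243, 0.176, 0.021], 0.74), ([0.253, 0.416, 0.022], 0.69)]
sc roller_handle [([0.36, 0.218, 0.029], 0.84), ([0.477, 0.077, 0.027], 0.75), ([0.316, 0.52, 0.026], 0.6)]
sc roller_palm [([0.261, 0.414, 0.081], 0.69), ([0.516, 0.198, 0.078], 0.57), ([0.248, 0.176, 0.077], 0.57)]
```

View pics/f.png

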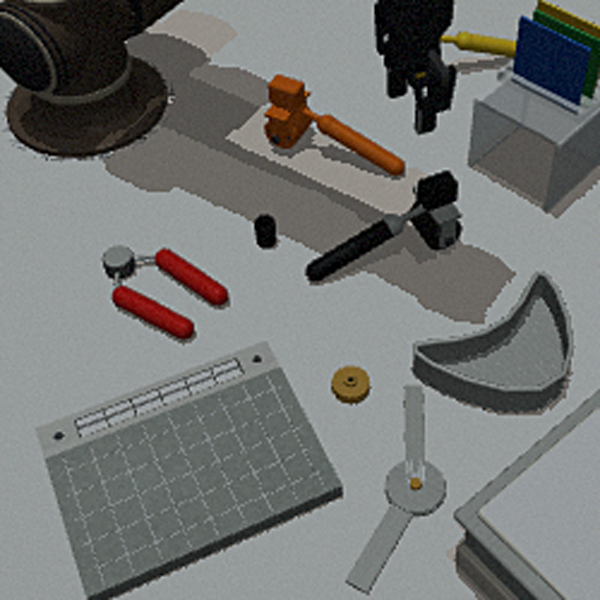

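The final view shows the roller standing free on the counter at (430,215), clear of the board; the strip at (75–245, 360–435) lies flat in the rail and everything else is in place. Handing in.

```bash
python3 -c "
from h import *
print(env.sign_off())"
```

```text
the job is handed in; nothing more can be done
None
```

I drew the roller out, rolled the strip from end to end and stood the roller back on the counter clear of the board, then handed the job in after about 26 s; all six lengths look flush, but sign-off returned no verdict.

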